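# Pack the finials and date the packing list

### The arm

A 6-joint arm with a two-finger parallel gripper is mounted at the origin on the work surface. World frame = base frame: x ahead of the robot, y to its left, z up, the work surface at z = 0. Lengths are in m, angles in rad, forces in N, time in s.
With the tool pointing down it reaches from about 0.25 to 0.725 m from the base axis. Payload 4 kg.
Tool frame: the origin (TCP) lies on the centre line of the jaws, within the pads' length; the fingertips stand 22 mm ahead of it and the grasp point (between the pads) lies 3 mm ahead of it; z points along the fingers, y is the line along which they close (so a half turn about z gives the same grasp; the last joint's range is limited). The gripper opens to 85 mm and grips with 20 to 120 N. Pads are 22 mm wide; open, the fingers measure 114 mm over their backs; the gripper's body (76 mm by 85 mm) begins 54 mm behind the grasp point. The pads swing forward as they close: fully open they stand 13 mm farther back than shut.
Start: joints at [0, 0.241, 0.005, 1.335, 0, 1.571], TCP at [0.5, -0, 0.253] pointing down, gripper open.
Joint ranges: [-2.72, 2.72], [-1.05, 1.87], [-1.09, 1.28], [-1.99, 2.15], [-1.42, 1.44], [-3.14, 3.14]. Speed limits (rad/s): [2.79, 2.79, 3.14, 3.14, 3.14, 3.14].

### API

Orientations are given as [roll, pitch, yaw] about the fixed x, y, z axes, in that order (R = Rz(yaw) Ry(pitch) Rx(roll)).
In Python, from cell import env, vision gives the robot as it stands. The module is installed in compiled form; this text tells all that it offers.
- The arm moves only by the tool move_arm, never from a script. Its argument "increments" is a list of rows, each a list of 7 numbers: the opening, from 0 (shut) to 1 (fully open), then the shift along the tool's x, y, z in mm, then the turn, a rotation vector about the tool's x, y, z in degrees. A call has 1 to 12 rows; each row shifts and turns the commanded pose from where the row before left it, along the tool's axes as they then stand; what a row does not reach is not made up. A row lasts 1/10 s, in which the tool goes at most 50 mm and 8.59 degrees, less where a joint would pass 70% of its speed; a pose out of reach is approached as far as the arm can. A call is refused whole if a number of a shift passes 50 or a number of a turn 8.59, either way. A call with a gripper value outside its range is refused whole. The fingers move at their own pace and stop on an object; the grip force is fixed at half the most. Time passes only in rows, so rows that do not move let the fingers close. It gives the time, the measured TCP pose, the force, the opening and the grip force at its end, in the units of the state.
- env.sense(): the state, without advancing time (a new reading comes with each control period).
- vision.grab_frame(name): name is "scene" or "side" or "wrist"; returns (picture, depth): 420x560x3 uint8, blue, green, red; 420x560 float32, m along the optical axis (not along the pixel's ray), 0 where there is no reading.
- vision.get_calibration(name): a dict with "K" (3x3 intrinsics, pixels), "R" (3x3) and "t" (3): a world point X has camera coordinates R X + t; the wrist camera has in their place "hand_eye" (4x4, takes a point from camera to tool coordinates, whose origin is the TCP and whose axes are the flange's). Camera axes: x right, y down, z forward; pixel columns grow to the right and rows downward; lengths in m; the calibration is good to about 2 mm. A picture is of the moment at which its call begins: read the wrist's pose just before it. get_calibration takes no time and is no camera call.
- env.close_job(): hands the job in; it is judged then, once.
The state is a dict: "time": time; "joints": joint angles; "qvel": joint speeds; "joint_torque": joint torques, N m; "tcp_pos": TCP position; "tcp_rot": TCP orientation; "contact_force": force on the tool from outside, world axes, zero at the start; "moment": the same for the moment, N m; "width": opening from 0.0 (shut) to 1.0 (fully open); "finger_force": force on a finger pad.
Only numpy, scipy, OpenCV 4.12 (cv2) and the standard library are available. Lean on these libraries where they do the work, as an engineer would, in place of code of your own. Each camera call takes 0.05 s, during which the arm holds its last target. There are 200 camera calls.

### The job

Pack every finial that stands on the bench into the divided crate, upright and one to a cell beside those already packed, each set down gently, not dropped. When they are all in, take the date stamp from its cork mat, press it fully down, square inside the ruled box of the packing list on the clipboard and nowhere else, then stand it back on its mat. Leave the other things on the bench where they are.

Things in the scene. Friction and masses are not known exactly. Their poses are not given: they have to be found in the camera images.
- finial1: Tall turned finial: dark wood with a gilt knop, 96 mm high, 140 g, bottom-heavy. Round flat foot 44 mm across; bulge 36 mm across between 32 and 50 mm above the foot; straight-sided round knop 26 mm across from 66 to 88 mm, the place to grip, tapering to the top above. Origin: centre of the underside of the foot; z runs up its axis. Starts upright on the table; may be absent.
- finial2: Tall turned finial: dark wood with a gilt knop, 96 mm high, 140 g, bottom-heavy. Round flat foot 44 mm across; bulge 36 mm across between 32 and 50 mm above the foot; straight-sided round knop 26 mm across from 66 to 88 mm, the place to grip, tapering to the top above. Origin: centre of the underside of the foot; z runs up its axis. Starts upright on the table; may be absent.
- finial3: Tall turned finial: dark wood with a gilt knop, 96 mm high, 140 g, bottom-heavy. Round flat foot 44 mm across; bulge 36 mm across between 32 and 50 mm above the foot; straight-sided round knop 26 mm across from 66 to 88 mm, the place to grip, tapering to the top above. Origin: centre of the underside of the foot; z runs up its axis. Starts upright on the table; may be absent.
- finial4: Short turned finial: dark wood with a gilt knop, 76 mm high, 120 g, bottom-heavy. Round flat foot 44 mm across; bulge 36 mm across between 22 and 39 mm above the foot; straight-sided round knop 28 mm across from 51 to 70 mm, the place to grip, tapering to the top above. Origin: centre of the underside of the foot; z runs up its axis. Starts upright on the table; may be absent.
- finial5: Short turned finial: dark wood with a gilt knop, 76 mm high, 120 g, bottom-heavy. Round flat foot 44 mm across; bulge 36 mm across between 22 and 39 mm above the foot; straight-sided round knop 28 mm across from 51 to 70 mm, the place to grip, tapering to the top above. Origin: centre of the underside of the foot; z runs up its axis. Starts upright on the table; may be absent.
- finial6: Short turned finial: dark wood with a gilt knop, 76 mm high, 120 g, bottom-heavy. Round flat foot 44 mm across; bulge 36 mm across between 22 and 39 mm above the foot; straight-sided round knop 28 mm across from 51 to 70 mm, the place to grip, tapering to the top above. Origin: centre of the underside of the foot; z runs up its axis. Starts upright on the table; may be absent.
- packed1: Tall finial, exactly like finial1, already standing in a cell of the crate; only one or two of packed1 to packed3 are present.
- packed2: Short finial, exactly like finial4, already standing in a cell of the crate; only one or two of packed1 to packed3 are present.
- packed3: Tall finial, exactly like finial1, already standing in a cell of the crate; only one or two of packed1 to packed3 are present.
- crate: Open plywood crate, 270 mm along its x, 138 mm along its y, fixed to the table. Eight square cells, 60 mm inside, with centres at x = -99, -33, 33, 99 mm and y = -33, 33 mm in the crate's frame. All walls 6 mm thick; outer walls 42 mm high, tops of the dividers 37 mm above the table; cell floors 6 mm above the table. Origin: centre of its underside.
- stamp: Self-inking date stamp standing upright, 114 mm high, 0.28 kg: black box-shaped foot 48 mm (its x) by 74 mm (its y) and 55 mm high, with a grey spring handle above. Origin: centre of the underside of the foot; z up.
- stamp_grip (a point): Grip point on the axis of the stamp's grey handle, 98 mm above the stamp's underside while the handle is up. The handle is 32 mm thick (stamp's x) by 56 mm wide (stamp's y), from 76 to 114 mm above the underside. The stamp can be carried by it.
- stamp_handle (a joint): How far the stamp's handle is pressed down, m: 0 up, 0.018 at its stop. A spring lifts it: about 4 N starts it, about 12 N holds it at the stop; it comes up when let go.
- clipboard: Clipboard, 230 mm along its x, 160 mm along its y, board 4 mm thick, fixed to the table, with a paper packing list; a steel clip 16 mm high at its +x end. Origin: centre of the underside.
- date_box (a point): Centre of the ruled box on the packing list (paper surface 4 mm above the table), near the clipboard's -x end: 72 mm along x, 98 mm along y. The stamp's 48 by 74 mm foot goes inside it, with the stamp's x along (or against) the box's x.
- stamp_mat: Cork mat where the stamp lives, 100 mm (x) by 130 mm (y), 3 mm thick, fixed. Origin: centre of the underside.
- baluster: Small turned wooden baluster lying on the table among the finials, 80 mm long (x), 16 mm thick. Not to be packed. Origin: centre of its underside.
- jar: Amber glass jar with a steel lid, 48 mm across, 55 mm high, not needed. Origin: underside.
- dish: White ceramic dish, 72 mm across, 26 mm high, not needed. Origin: underside.
- glue: White glue bottle with a red cap, 34 mm across, 115 mm high, not needed. Origin: underside.
- tape: Roll of tape lying flat, 92 mm across, 25 mm high, not needed. Origin: underside.
- brush: Brush lying on the table, not needed.
- spatula: Spatula lying on the table, not needed.
There are look-alikes about, which are no part of the job. Leave any purple look-alike of the finial2 alone.

How it is judged:
By the outcome, as a careful person would: the job done as asked, in the order asked, and still so for the second after the job is handed in, with the robot touching nothing.
Of finial1, finial2, finial3, finial4, finial5, finial6 only 4 to 6 are there at a start; the rules pass over those that are not, and their reading is None.
Of packed1, packed2, packed3 only 1 to 2 are there at a start; the rules pass over those that are not, and their reading is None.
At some moment in a run one of finial1, finial2, finial3, finial4, finial5, finial6, stamp may be knocked a few centimetres aside while the robot is not near it.
It also fails if it takes over 210 s, if anything falls off the work surface, if the arm or the gripper's body presses on something with over 40 N, if the wrist force passes 120 N, or if a joint passes its speed limit or range.

## Working session

There is one attempt and no reset: what is moved stays moved. The work goes in short steps, Python scripts to look and compute and a tool call to move; the robot and the scene stay as the last step left them, time stands still between calls to the robot, and variables do not carry over. Pictures are saved under pics/ and viewed, at most 14 in all, crops included, and the job is handed in when it is done.

Besides the shell and the picture viewer there is one more tool, called as name(argument=value, ...) on one line, values as JSON. move_arm: Moves the arm, as the interface text tells. Its arguments: {"type":"object","properties":{"increments":{"type":"array"}},"required":["increments"]}

```bash
mkdir -p pics; python3 - <<'E'
from cell import env, vision
import cv2, numpy as np
print(env.sense())
for n in ("scene","side","wrist"):
    p,d=vision.grab_frame(n); cv2.imwrite(f"pics/{n}0.png",p); np.save(f"pics/{n}0.npy",d)
    c=vision.get_calibration(n); print(n,{k:np.round(v,4).tolist() for k,v in c.items()}, (d>0).mean())
E
```

```text
{'time': 0.0, 'joints': array([-5.47655038e-06,  2.41419604e-01,  3.70025231e-03,  1.33522564e+00,
       -2.07768989e-05,  1.57078394e+00]), 'qvel': array([ 0.00120686, -0.00088133, -0.00160822, -0.00248943,  0.00023145,
        0.00018853]), 'joint_torque': array([ 5.50268451e-04, -3.72315860e+01,  2.52406776e+01,  1.67737965e-02,
        2.29149265e-05,  1.14679995e-05]), 'tcp_pos': array([ 4.99392639e-01, -8.58364598e-06,  2.52400478e-01]), 'tcp_rot': array([-3.13944398e+00,  2.07502425e-05,  1.57080328e+00]), 'contact_force': array([-0.00458729,  0.51178819,  1.02858017]), 'moment': array([ 0.01603446,  0.01151073, -0.03430916]), 'finger_force': 0.0, 'width': 1.0012841311312026}
scene {'K': [[420.5157, 0.0, 273.6035], [0.0, 420.5157, 212.3948], [0.0, 0.0, 1.0]], 'R': [[-0.7036, 0.7106, 0.0092], [0.5764, 0.5781, -0.5775], [-0.4157, -0.401, -0.8163]], 't': [0.4123, -0.2675, 1.3236]} 0.9960501700680272
side {'K': [[401.6681, 0.0, 287.9951], [0.0, 401.6681, 212.1073], [0.0, 0.0, 1.0]], 'R': [[0.9465, -0.3218, 0.023], [-0.1628, -0.5379, -0.8272], [0.2785, 0.7792, -0.5615]], 't': [-0.5555, 0.1635, 1.22]} 0.9959821428571428
wrist {'K': [[317.2915, 0.0, 277.2915], [0.0, 317.2915, 214.4644], [0.0, 0.0, 1.0]], 'hand_eye': [[-0.0007, -0.9463, -0.3232, 0.0833], [1.0, -0.0007, -0.0002, 0.0003], [-0.0001, -0.3232, 0.9463, -0.1204], [0.0, 0.0, 0.0, 1.0]]} 0.9962117346938776
```

View pics/scene0.png

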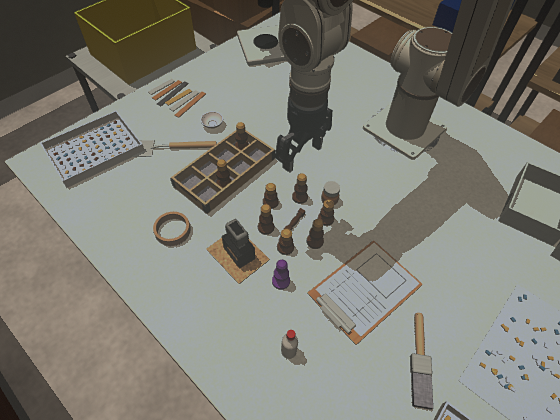

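View pics/side0.png

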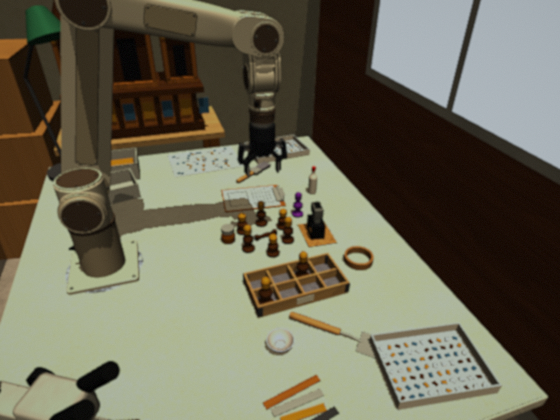

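The scene camera shows six bench finials around (265–330, 185–240), two packed ones at (222,170) and (240,130), the purple one at (281,272), the stamp at (237,243) and the clipboard at (365,290). Next I measure them.

```bash
cat > h.py <<'E'
from cell import env, vision
import cv2, numpy as np
from scipy.spatial.transform import Rotation as Ro
def cam(n, s=None):
    c=vision.get_calibration(n); K=c["K"]
    if n!="wrist": R=c["R"]; return K, R.T, -R.T@c["t"]
    H=c["hand_eye"]; Rt=Ro.from_euler("xyz",s["tcp_rot"]).as_matrix()
    return K, Rt@H[:3,:3], Rt@H[:3,3]+s["tcp_pos"]
def ray(C,uv,z):
    K,R,o=C; uv=np.atleast_2d(np.asarray(uv,float))
    d=np.c_[(uv[:,0]-K[0,2])/K[0,0],(uv[:,1]-K[1,2])/K[1,1],np.ones(len(uv))]@R.T
    return o+d*((z-o[2])/d[:,2])[:,None]
def cloud(C,d):
    K,R,o=C; v,u=np.mgrid[:d.shape[0],:d.shape[1]]
    return np.dstack([(u-K[0,2])/K[0,0]*d,(v-K[1,2])/K[1,1]*d,d])@R.T+o
def proj(C,X):
    K,R,o=C; p=(np.atleast_2d(X)-o)@R@K.T; return p[:,:2]/p[:,2:]
E
python3 - <<'E'
from h import *
s=env.sense(); np.set_printoptions(precision=4,suppress=True)
for n in("scene","side"):
    p=cv2.imread(f"pics/{n}0.png"); d=np.load(f"pics/{n}0.npy"); C=cam(n); P=cloud(C,d)
    hsv=cv2.cvtColor(p,cv2.COLOR_BGR2HSV)
    obj=((P[...,2]>.05)&(P[...,2]<.125)&(P[...,0]>.2)&(P[...,0]<.9)&(abs(P[...,1])<.5)).astype(np.uint8)
    k,l,st,ce=cv2.connectedComponentsWithStats(obj)
    print(n)
    for i in range(1,k):
        if st[i,4]>25:
            m=l==i; q=P[m]; zt=np.percentile(q[:,2],97); hv=hsv[m]
            up=m&(P[...,2]>zt-.028); uv=np.argwhere(up)[:,::-1]
            print(ce[i],st[i,4],"top",round(zt,3),"xy",ray(C,(uv.min(0)+uv.max(0))/2,zt-.015)[0,:2],q[:,:2].mean(0),"hsv",np.median(hv,0))
# ortho from scene
p=cv2.imread("pics/scene0.png");C=cam("scene")
xs,ys=np.meshgrid(np.arange(.2,.8,.001),np.arange(.4,-.4,-.001))  # rows: y desc
uv=proj(C,np.c_[xs.ravel(),ys.ravel(),0*xs.ravel()]).reshape(*xs.shape,2).astype(np.float32)
cv2.imwrite("pics/ortho.png",cv2.remap(p,uv[...,0],uv[...,1],cv2.INTER_LINEAR)[:, :].transpose(1,0,2)[::-1])
E
```

```text
scene
[240.4375 131.275 ] 160 top 0.099 xy [ 0.4248 -0.2953] [ 0.4286 -0.29  ] hsv [17. 72. 71.]
[221.8343 168.9061] 181 top 0.099 xy [ 0.5563 -0.2247] [ 0.5599 -0.2205] hsv [16. 80. 69.]
[301.1268 181.1268] 142 top 0.093 xy [ 0.4373 -0.0459] [ 0.4417 -0.043 ] hsv [17.  74.5 73. ]
[331.4639 187.1867] 166 top 0.056 xy [0.3775 0.0117] [0.3851 0.0161] hsv [ 24.  25. 147.]
[270.219  188.3048] 105 top 0.074 xy [ 0.5071 -0.0921] [ 0.5104 -0.0881] hsv [ 17. 129. 127.]
[328.0275 205.211 ] 109 top 0.074 xy [0.4416 0.0513] [0.4458 0.0538] hsv [ 17. 101.  96.]
[265.4839 212.4323] 155 top 0.093 xy [ 0.5737 -0.0413] [ 0.5777 -0.0374] hsv [17. 81. 73.]
[237.0445 238.6941] 742 top 0.118 xy [ 0.6763 -0.0326] [ 0.6824 -0.0256] hsv [30. 15. 56.]
[316.9506 227.0309] 162 top 0.094 xy [0.5165 0.079 ] [0.5199 0.0806] hsv [17.  74.5 73. ]
[285.9052 234.5259] 116 top 0.076 xy [0.5811 0.0366] [0.5845 0.0392] hsv [ 17.  128.5 134.5]
[281.1124 267.8994] 169 top 0.094 xy [0.6578 0.0951] [0.6612 0.0973] hsv [143.  83.  82.]
[289.5655 341.2322] 267 top 0.115 xy [0.7654 0.2221] [0.7702 0.2264] hsv [ 18.  40. 114.]
[... 426 characters left out ...]
[0.5734 0.0282] hsv [ 19.  208.  130.5]
[241.0938 217.0156] 64 top 0.075 xy [0.4359 0.0498] [0.4347 0.0426] hsv [ 18.  223.5 109. ]
[287.3229 223.4062] 96 top 0.093 xy [ 0.5681 -0.0446] [ 0.5659 -0.0497] hsv [ 18.  222.5  81. ]
[226.5952 227.7143] 84 top 0.056 xy [0.3811 0.0283] [0.3791 0.0132] hsv [ 25.  52. 149.]
[246.6698 231.9811] 106 top 0.093 xy [ 0.4308 -0.0499] [ 0.43   -0.0548] hsv [ 17.5 226.   78.5]
[272.0267 238.5867] 75 top 0.074 xy [ 0.5013 -0.0922] [ 0.4992 -0.0993] hsv [ 18. 225. 127.]
[301.8938 260.65  ] 160 top 0.098 xy [ 0.5501 -0.2268] [ 0.5476 -0.2337] hsv [ 17.  214.   67.5]
[264.6146 287.2135] 192 top 0.099 xy [ 0.4181 -0.2983] [ 0.4167 -0.3039] hsv [ 16.  219.   69.5]
```

View pics/ortho.png

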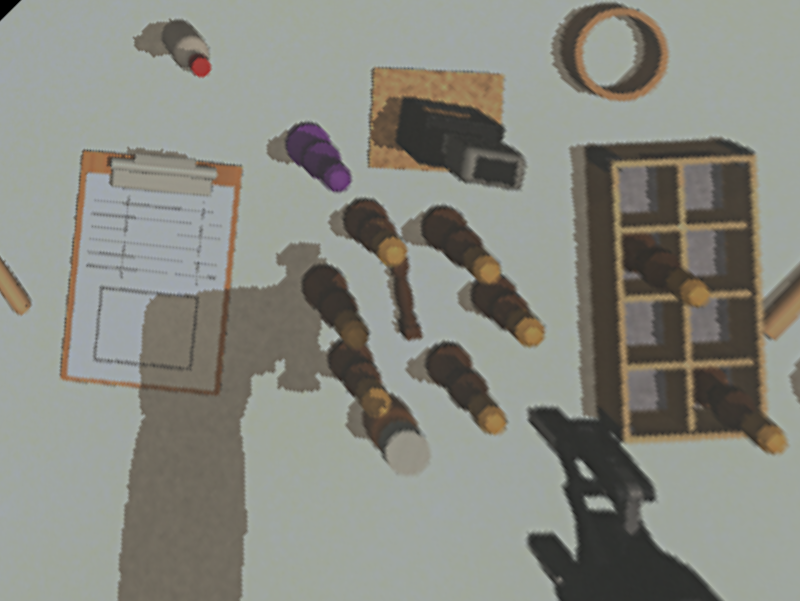

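The ortho (row 0 is x=0.8, column 0 is y=+0.4, 1 mm/px) shows the crate at right with its long side along x, the stamp on its mat at the top, and the clipboard at left with its clip towards +x. I raise the wrist camera for a close measurement.

move_arm(increments=[[1,-25,0,-25,0,0,0],[1,-25,0,-25,0,0,0],[1,-25,0,-25,0,0,0],[1,-25,0,-25,0,0,0],[1,0,0,0,0,0,0],[1,0,0,0,0,0,0]])

```text
time: 0.75
tcp_pos: [0.5001, -0.1004, 0.3532]
tcp_rot: [3.141, -0.0, 1.569]
contact_force: [0.6, 0.5, -0.7]
width: 0.996
finger_force: 0.0
```

```bash
cat >> h.py <<'E'
def tops(n,p,d,C,lo=.05,hi=.125):
    P=cloud(C,d); hsv=cv2.cvtColor(p,cv2.COLOR_BGR2HSV)
    obj=((P[...,2]>lo)&(P[...,2]<hi)&(P[...,0]>.2)&(P[...,0]<.9)&(abs(P[...,1])<.5)).astype(np.uint8)
    k,l,st,ce=cv2.connectedComponentsWithStats(obj); out=[]
    for i in range(1,k):
        if st[i,4]<60: continue
        m=l==i; q=P[m]; zt=np.percentile(q[:,2],97); up=m&(P[...,2]>zt-.028)
        (c,r)=cv2.minEnclosingCircle(np.argwhere(up)[:,::-1].astype(np.float32))
        mm=cv2.moments(up.astype(np.uint8),True)
        out.append((np.round(ce[i]),st[i,4],round(zt,3),ray(C,(mm["m10"]/mm["m00"],mm["m01"]/mm["m00"]),zt-.011)[0,:2],np.median(hsv[m],0)))
    return out
def shot(n,tag):
    s=env.sense(); p,d=vision.grab_frame(n); cv2.imwrite(f"pics/{tag}.png",p); np.save(f"pics/{tag}.npy",d); return s,p,d,cam(n,s)
def ortho(p,C,x0,x1,y0,y1,z,r=.001):
    ys,xs=np.meshgrid(np.arange(y1,y0,-r),np.arange(x1,x0,-r))
    uv=proj(C,np.c_[xs.ravel(),ys.ravel(),0*xs.ravel()+z]).reshape(*xs.shape,2).astype(np.float32)
    return cv2.remap(p,uv[...,0],uv[...,1],cv2.INTER_LINEAR)
E
python3 - <<'E'
from h import *
np.set_printoptions(precision=4,suppress=True)
s,p,d,C=shot("wrist","w1"); print(s["tcp_pos"],s["tcp_rot"],s["time"])
for o in tops("wrist",p,d,C): print(*o)
cv2.imwrite("pics/w1o.png",np.hstack([ortho(p,C,.36,.68,-.36,-.16,.042,.0005)]))
np.save("pics/w1C.npy",np.r_[C[0].ravel(),C[1].ravel(),C[2]])
E
```

```text
[ 0.5001 -0.1004  0.3532] [ 3.1412 -0.0003  1.5694] 0.75
[288.  17.] 743 0.095 [0.5129 0.0759] [ 16. 174.  75.]
[414.   7.] 496 0.092 [0.6522 0.0848] [145. 172.  62.]
[224.  44.] 555 0.076 [0.4399 0.0503] [ 16. 176.  72.]
[344.  59.] 537 0.076 [0.5787 0.0354] [ 16. 172. 137.]
[181.  78.] 1061 0.056 [0.3809 0.0166] [ 23.  35. 164.]
[422. 120.] 3285 0.118 [ 0.6721 -0.0327] [30. 50. 19.]
[335. 127.] 515 0.095 [ 0.5709 -0.0419] [ 16. 173. 114.]
[225. 132.] 506 0.095 [ 0.436  -0.0467] [ 16.  173.  113.5]
[281. 167.] 387 0.076 [ 0.5047 -0.0914] [ 16. 172. 136.]
[315. 261.] 622 0.101 [ 0.5531 -0.2232] [ 15. 173.  39.]
[225. 303.] 621 0.1 [ 0.4229 -0.2917] [ 15. 175.  37.]
```

View pics/w1.png

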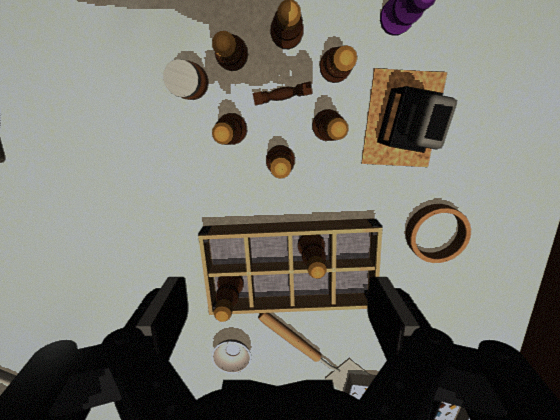

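The wrist view shows the crate (rim corners about (203,230), (380,221), (378,303), (210,312)). Packed finials stand in the near-left cell and the third cell of the upper row. The bench finials form a ring around the baluster at (283,94), and the stamp sits at (420,120).

```bash
python3 - <<'E'
from h import *
np.set_printoptions(precision=4,suppress=True)
p=cv2.imread("pics/w1.png"); d=np.load("pics/w1.npy"); v=np.load("pics/w1C.npy"); C=(v[:9].reshape(3,3),v[9:18].reshape(3,3),v[18:])
P=cloud(C,d)
def rect(m,lab):
    q=P[m][:,:2]; r=cv2.minAreaRect((q*1000).astype(np.float32)); print(lab,m.sum(),r, q.mean(0)); return r
Z=P[...,2];X=P[...,0];Y=P[...,1]
m=(Z>.038)&(Z<.047)&(X>.3)&(X<.72)&(Y<-.12)&(Y>-.34)
k,l,st,_=cv2.connectedComponentsWithStats(m.astype(np.uint8)); i=1+np.argmax(st[1:,4]); print(k,st[:6,4])
# outer edges via line fits: rotate frame guess
r=rect((Z>.033)&(Z<.047)&(X>.38)&(X<.68)&(Y<-.15)&(Y>-.315)&(cv2.cvtColor(p,cv2.COLOR_BGR2HSV)[...,2]>70),"crate")
hs=cv2.cvtColor(p,cv2.COLOR_BGR2HSV)
uv=np.argwhere((Z>.033)&(Z<.047)&(X>.38)&(X<.68)&(Y<-.15)&(Y>-.315)&(hs[...,2]>70))[:,::-1]
q=ray(C,uv,.042)[:,:2]; print(cv2.minAreaRect((q*1000).astype(np.float32)))
mat=(hs[...,0]>8)&(hs[...,0]<25)&(hs[...,1]>60)&(hs[...,2]>90)&(X>.6)&(X<.76)&(Y>-.12)&(Y<.06)&(Z<.01)
rect(mat,"mat")
hd=(Z>.108)&(X>.6)&(X<.76)&(Y>-.12)&(Y<.06); rect(hd,"handle"); 
ft=(Z>.045)&(Z<.06)&(X>.6)&(X<.76)&(Y>-.12)&(Y<.06); rect(ft,"foot top")
bal=(Z>.009)&(Z<.024)&(X>.44)&(X<.56)&(Y>-.03)&(Y<.06)&(hs[...,2]<110); rect(bal,"bal")
o=ortho(p,C,.37,.69,-.35,-.14,.042,.0005); cv2.imwrite("pics/cr.png",o)
o=cv2.imread("pics/scene0.png"); o=ortho(o,cam("scene"),.4,.67,.13,.36,.004,.0005); cv2.imwrite("pics/box0.png",o)
E
```

```text
55 [233006   1445      1      1      2      1]
crate 2566 ((521.021240234375, -253.015625), (273.1436462402344, 126.24111938476562), 2.395155429840088) [ 0.5169 -0.2352]
((521.24609375, -251.0179443359375), (270.6054992675781, 123.80030059814453), 2.8827860355377197)
mat 3078 ((678.3265380859375, -35.09032440185547), (131.48353576660156, 101.04993438720703), 87.1290283203125) [ 0.6678 -0.035 ]
handle 1580 ((673.0908203125, -33.83583068847656), (55.899688720703125, 31.1452693939209), 80.08351135253906) [ 0.6715 -0.0331]
foot top 1241 ((673.8612670898438, -33.916080474853516), (74.12832641601562, 48.342559814453125), 80.47896575927734) [ 0.6625 -0.032 ]
bal 804 ((500.0714416503906, 14.997087478637695), (89.87188720703125, 119.76737976074219), 89.97838592529297) [0.5016 0.0071]
```

View pics/cr.png

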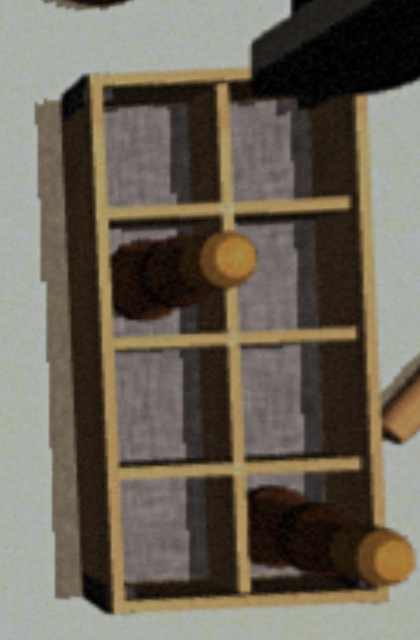

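Crate: centre (0.5215, −0.2595), turned about 2.4°, with six free cells for six finials. I start with the short finial at (0.505, −0.091).

move_arm(increments=[[0.7,9,4.5,30,0,0,0],[0.7,0,0,40,0,0,0],[0.7,0,0,40,0,0,0],[0.7,0,0,40,0,0,0],[0.7,0,0,40,0,0,0],[0.7,0,0,35,0,0,0],[0.7,0,0,25,0,0,0],[0.7,0,0,15,0,0,0],[0.7,0,0,14,0,0,0],[0.7,0,0,10,0,0,0],[0.7,0,0,0,0,0,0],[0.7,0,0,0,0,0,0]])

```text
time: 2.0
tcp_pos: [0.5042, -0.0905, 0.0641]
tcp_rot: [-3.141, -0.0, 1.572]
contact_force: [0.5, 0.1, -1.0]
width: 0.7
finger_force: 0.0
```

move_arm(increments=[[0.2,0,0,0,0,0,0],[0,0,0,0,0,0,0],[0,0,0,0,0,0,0],[0,0,0,0,0,0,0],[0,0,0,0,0,0,0],[0,0,0,0,0,0,0]])

```text
time: 2.6
tcp_pos: [0.505, -0.0911, 0.0653]
tcp_rot: [3.14, 0.0, 1.571]
contact_force: [-2.2, 0.4, 5.9]
width: 0.308
finger_force: 58.9
```

move_arm(increments=[[0,0,0,-15,0,0,0],[0,0,0,-40,0,0,0],[0,0,0,-40,0,0,0],[0,0,0,-25,0,0,0],[0,-20,5,0,0,0,0],[0,-40,10,0,0,0,0],[0,-40,10,0,0,0,0],[0,-40,10,0,0,0,0],[0,-40,10,0,0,0,0],[0,-20,6,0,0,0,0],[0,0,0,0,0,0,0],[0,0,0,0,0,0,0]])

```text
time: 3.8
tcp_pos: [0.5549, -0.2911, 0.1833]
tcp_rot: [-3.14, -0.001, 1.57]
contact_force: [-0.2, 0.3, -1.5]
width: 0.309
finger_force: 59.3
```

```bash
python3 - <<'E'
from h import *
np.set_printoptions(precision=4,suppress=True)
s,p,d,C=shot("wrist","w2"); print(s["tcp_pos"],s["tcp_rot"])
q,e,_,_=shot("side","s2"); q=cv2.imread("pics/s2.png")
c=cv2.resize(q[200:360,190:390],None,fx=2,fy=2); cv2.imwrite("pics/v2.png",np.hstack([cv2.resize(p,(427,320)),c[:, :370]]))
for o in tops("scene",*shot("scene","c2")[1:]): print(*o)
E
```

```text
[ 0.5549 -0.2911  0.1833] [-3.14   -0.0013  1.5698]
[240. 131.] 160 0.099 [ 0.4275 -0.2916] [17.  73.  69.5]
[222. 169.] 186 0.098 [ 0.5582 -0.2224] [16.  70.  60.5]
[301. 181.] 143 0.093 [ 0.4403 -0.0439] [17. 73. 71.]
[332. 187.] 163 0.056 [0.3798 0.0131] [26. 22. 88.]
[328. 205.] 110 0.075 [0.4439 0.0526] [ 17. 128. 129.]
[265. 212.] 152 0.094 [ 0.5766 -0.0386] [17.  86.5 70. ]
[237. 239.] 746 0.118 [ 0.6786 -0.0304] [30. 16. 55.]
[317. 227.] 164 0.094 [0.5185 0.0795] [17.  78.  72.5]
[286. 234.] 116 0.075 [0.583  0.0379] [ 17.  131.  133.5]
[281. 268.] 173 0.094 [0.6597 0.0957] [143.  82.  81.]
[290. 341.] 271 0.115 [0.7656 0.2228] [ 18.  41. 112.]
```

View pics/v2.png

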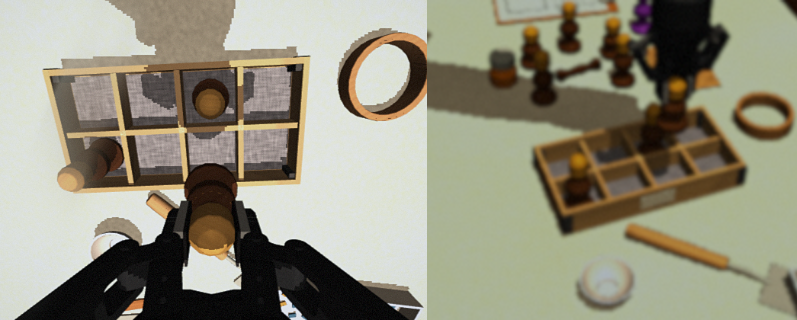

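The wrist and side views show the finial hanging upright over the free right-middle cell, and nothing has been knocked. I lower it.

move_arm(increments=[[0,0,1,15,0,0,0],[0,0,0,35,0,0,0],[0,0,0,35,0,0,0],[0,0,0,15,0,0,0],[0,0,0,5,0,0,0],[0,0,0,2,0,0,0],[0,0,0,2,0,0,0],[0,0,0,1,0,0,0],[0,0,0,1,0,0,0],[0,0,0,0.5,0,0,0],[0,0,0,0,0,0,0]])

```text
time: 5.05
tcp_pos: [0.5566, -0.2911, 0.0731]
tcp_rot: [3.141, 0.0, 1.571]
contact_force: [0.7, 0.4, -1.7]
width: 0.309
finger_force: 59.4
```

move_arm(increments=[[0,0,0,1,0,0,0],[0,0,0,0.5,0,0,0],[0,0,0,0.5,0,0,0],[0,0,0,0.5,0,0,0],[0,0,0,0,0,0,0]])

```text
time: 5.55
tcp_pos: [0.5565, -0.2912, 0.0714]
tcp_rot: [3.141, 0.001, 1.571]
contact_force: [-2.2, -0.1, 4.7]
width: 0.31
finger_force: 59.9
```

move_arm(increments=[[0.4,0,0,0,0,0,0],[0.5,0,0,0,0,0,0],[0.55,0,0,0,0,0,0],[0.55,0,0,0,0,0,0],[0.55,0,0,-15,0,0,0],[0.55,0,0,-40,0,0,0],[0.55,0,0,-40,0,0,0],[0.55,0,0,-25,0,0,0],[0.7,25,1.5,0,0,0,0],[0.7,45,3,0,0,0,0],[0.7,45,3,0,0,0,0],[0.7,45,3,0,0,0,0]])

```text
time: 6.75
tcp_pos: [0.5669, -0.1297, 0.1903]
tcp_rot: [3.141, -0.0, 1.57]
contact_force: [0.5, -0.3, -0.2]
width: 0.702
finger_force: 0.0
```

```bash
cat > look.py <<'E'
from h import *
import sys
np.set_printoptions(precision=4,suppress=True)
for n in sys.argv[2:]:
    s,p,d,C=shot(n,n+sys.argv[1]); print(n,s["tcp_pos"],s["tcp_rot"],s["time"])
    for o in tops(n,p,d,C): print(*o)
E
python3 look.py 3 wrist scene
```

```text
wrist [ 0.5669 -0.1297  0.1903] [ 3.1413 -0.0001  1.5698] 6.75
[24. 22.] 2136 0.056 [0.3816 0.0121] [ 22.  36. 185.]
[438.  82.] 10860 0.118 [ 0.6727 -0.0319] [25. 43. 25.]
[283.  99.] 1237 0.095 [ 0.5718 -0.042 ] [ 16. 173.  95.]
[ 94. 107.] 2205 0.095 [ 0.438  -0.0468] [ 16.  91. 127.]
[263. 316.] 1678 0.1 [ 0.5541 -0.2221] [ 15. 170.  49.]
[266. 369.] 758 0.081 [ 0.5565 -0.2866] [ 16. 171. 121.]
scene [ 0.5672 -0.1225  0.1904] [-3.1415 -0.0056  1.5774] 6.8
[206. 157.] 100 0.08 [ 0.5599 -0.2887] [ 17.  124.5 122.5]
[221. 172.] 119 0.094 [ 0.5645 -0.2218] [14. 73. 63.]
[301. 181.] 139 0.094 [ 0.4408 -0.0435] [17. 70. 74.]
[331. 187.] 165 0.056 [0.3801 0.0129] [ 25.  24. 146.]
[328. 205.] 110 0.075 [0.4441 0.0525] [17. 97. 87.]
[265. 212.] 152 0.093 [ 0.5762 -0.0389] [16. 77. 71.]
[237. 239.] 741 0.118 [ 0.6787 -0.0303] [30. 15. 56.]
[317. 227.] 157 0.094 [0.5186 0.0798] [17. 80. 71.]
[286. 235.] 116 0.075 [0.5829 0.0379] [ 17.  106.5  89.5]
[281. 268.] 169 0.093 [0.6594 0.0956] [144.  85.  83.]
[290. 341.] 272 0.115 [0.7659 0.223 ] [ 18.   41.  112.5]
```

move_arm(increments=[[0.7,40,2.5,0,0,0,0],[0.7,35,2,0,0,0,0],[0.7,10,0,10,0,0,0],[0.7,0,0,30,0,0,0],[0.7,0,0,20,0,0,0],[0.7,0,0,10,0,0,0],[0.7,0,0,0,0,0,0],[0.7,0,0,0,0,0,0]])

```text
time: 7.65
tcp_pos: [0.5719, -0.0467, 0.1207]
tcp_rot: [3.141, 0.0, 1.57]
contact_force: [-0.5, -0.6, 0.2]
width: 0.7
finger_force: 0.0
```

move_arm(increments=[[0.7,4.5,0,5,0,0,0],[0.7,0,0,15,0,0,0],[0.7,0,0,15,0,0,0],[0.7,0,0,5,0,0,0],[0.7,0,0,0,0,0,0],[0.3,0,0,0,0,0,0],[0,0,0,0,0,0,0],[0,0,0,0,0,0,0],[0,0,0,0,0,0,0],[0,0,0,0,0,0,0],[0,0,0,0,0,0,0]])

```text
time: 8.75
tcp_pos: [0.572, -0.0415, 0.0814]
tcp_rot: [3.14, 0.0, 1.571]
contact_force: [-1.1, 0.3, 6.3]
width: 0.285
finger_force: 58.6
```

move_arm(increments=[[0,0,0,-15,0,0,0],[0,0,0,-40,0,0,0],[0,0,0,-40,0,0,0],[0,0,0,-25,0,0,0],[0,-25,6,0,0,0,0],[0,-45,9,0,0,0,0],[0,-45,9,0,0,0,0],[0,-45,9,0,0,0,0],[0,-45,9,0,0,0,0],[0,-30,6,0,0,0,0],[0,-12,2,0,0,0,0],[0,0,0,0,0,0,0]])

```text
time: 9.95
tcp_pos: [0.621, -0.2901, 0.1989]
tcp_rot: [-3.14, -0.001, 1.568]
contact_force: [-0.1, 0.2, -1.7]
width: 0.281
finger_force: 59.2
```

move_arm(increments=[[0,0,0,0,0,0,0],[0,0,0,15,0,0,0],[0,0,0,35,0,0,0],[0,0,0,20,0,0,0],[0,0,0,0,0,0,0],[0,0,0,0,0,0,0]])

```text
time: 10.55
tcp_pos: [0.6217, -0.2868, 0.1308]
tcp_rot: [-3.141, -0.0, 1.573]
contact_force: [0.7, -0.1, -0.8]
width: 0.285
finger_force: 59.2
```

move_arm(increments=[[0,-1,0,15,0,0,0],[0,0,0,15,0,0,0],[0,0,0,6,0,0,0],[0,0,0,2,0,0,0],[0,0,0,2,0,0,0],[0,0,0,1,0,0,0],[0,0,0,1,0,0,0],[0,0,0,0.5,0,0,0],[0,0,0,0.5,0,0,0],[0,0,0,0.5,0,0,0],[0,0,0,0,0,0,0],[0,0,0,0,0,0,0]])

```text
time: 11.75
tcp_pos: [0.6216, -0.2897, 0.0875]
tcp_rot: [3.141, 0.0, 1.571]
contact_force: [-1.4, 0.2, 3.2]
width: 0.286
finger_force: 59.6
```

move_arm(increments=[[0.4,0,0,0,0,0,0],[0.5,0,0,0,0,0,0],[0.55,0,0,0,0,0,0],[0.55,0,0,0,0,0,0],[0.55,0,0,-15,0,0,0],[0.55,0,0,-40,0,0,0],[0.55,0,0,-40,0,0,0],[0.55,0,0,-25,0,0,0],[0.6,20,-15,0,0,0,0],[0.7,35,-27,0,0,0,0],[0.7,35,-27,0,0,0,0],[0.7,35,-27,0,0,0,0]])

```text
time: 12.95
tcp_pos: [0.5243, -0.1634, 0.2066]
tcp_rot: [3.141, -0.0, 1.57]
contact_force: [0.8, 0.8, 1.2]
width: 0.701
finger_force: 0.0
```

move_arm(increments=[[0.7,30,-23,0,0,0,0],[0.7,15,-12,0,0,0,0],[0.7,0,0,0,0,0,0],[0.7,0,0,0,0,0,0]])

```text
time: 13.35
tcp_pos: [0.4911, -0.1196, 0.2073]
tcp_rot: [3.14, 0.001, 1.571]
contact_force: [1.0, -0.1, -0.3]
width: 0.698
finger_force: 0.0
```

```bash
python3 look.py 4 wrist scene
```

```text
wrist [ 0.4911 -0.1196  0.2073] [3.14   0.0008 1.5714] 13.35
[396.  10.] 866 0.075 [0.5775 0.029 ] [ 16. 173. 139.]
[135.  33.] 2862 0.056 [0.3799 0.0177] [ 23.  34. 159.]
[514. 103.] 8454 0.118 [ 0.6624 -0.0357] [36. 55. 17.]
[205. 120.] 1337 0.095 [ 0.4361 -0.0467] [ 16. 173.  71.]
[334. 314.] 702 0.1 [ 0.5463 -0.2246] [ 15.  175.   35.5]
[216. 363.] 752 0.092 [ 0.4291 -0.2871] [ 13. 177.  29.]
[337. 364.] 677 0.081 [ 0.5533 -0.2872] [ 16. 173. 104.]
[408. 390.] 210 0.102 [ 0.6194 -0.2983] [ 17. 172. 165.]
scene [ 0.4914 -0.12    0.2072] [3.1401 0.0007 1.5707] 13.4
[238. 132.] 92 0.1 [ 0.4318 -0.2946] [17. 79. 69.]
[206. 157.] 101 0.081 [ 0.5606 -0.2876] [ 17. 123. 121.]
[222. 169.] 180 0.099 [ 0.5584 -0.2221] [16.  80.5 67. ]
[187. 170.] 188 0.099 [ 0.6255 -0.2855] [17. 71. 70.]
[301. 181.] 143 0.094 [ 0.4408 -0.0434] [17. 67. 72.]
[332. 187.] 166 0.056 [0.3795 0.013 ] [ 26.   23.  143.5]
[328. 205.] 109 0.075 [0.4441 0.0526] [17. 97. 87.]
[237. 239.] 743 0.118 [ 0.6786 -0.0304] [30. 15. 56.]
[317. 227.] 155 0.094 [0.5186 0.0798] [17. 76. 72.]
[286. 235.] 117 0.074 [0.5827 0.0376] [ 17. 128. 132.]
[281. 268.] 170 0.094 [0.6597 0.0958] [143.   81.5  81. ]
[290. 341.] 271 0.115 [0.7657 0.2229] [ 18.  41. 111.]
```

move_arm(increments=[[0.7,20,-15,0,0,0,0],[0.7,33,-25,0,0,0,0],[0.7,20,-15,15,0,0,0],[0.7,0,0,35,0,0,0],[0.7,0,0,25,0,0,0],[0.7,0,0,10,0,0,0],[0.7,0,0,0,0,0,0],[0.7,0,0,0,0,0,0]])

```text
time: 14.25
tcp_pos: [0.4366, -0.047, 0.1224]
tcp_rot: [3.141, 0.0, 1.57]
contact_force: [-0.0, 0.9, 0.6]
width: 0.696
finger_force: 0.0
```

move_arm(increments=[[0.7,0,0,10,0,0,0],[0.7,0,0,15,0,0,0],[0.7,0,0,12,0,0,0],[0.7,0,0,4,0,0,0],[0.7,0,0,0,0,0,0],[0.3,0,0,0,0,0,0],[0,0,0,0,0,0,0],[0,0,0,0,0,0,0],[0,0,0,0,0,0,0],[0,0,0,0,0,0,0],[0,0,0,0,0,0,0]])

```text
time: 15.35
tcp_pos: [0.4359, -0.0466, 0.0816]
tcp_rot: [3.14, 0.0, 1.571]
contact_force: [-1.3, 0.1, 6.6]
width: 0.28
finger_force: 58.6
```

move_arm(increments=[[0,0,0,-15,0,0,0],[0,0,0,-40,0,0,0],[0,0,0,-40,0,0,0],[0,0,0,-25,0,0,0],[0,-25,5,0,0,0,0],[0,-45,10,0,0,0,0],[0,-45,10,0,0,0,0],[0,-45,10,0,0,0,0],[0,-45,10,0,0,0,0],[0,-30,6,0,0,0,0],[0,-12,2.5,0,0,0,0],[0,0,0,0,0,0,0]])

```text
time: 16.55
tcp_pos: [0.4888, -0.2947, 0.1999]
tcp_rot: [-3.141, -0.001, 1.568]
contact_force: [-0.2, 1.1, -1.4]
width: 0.286
finger_force: 59.3
```

move_arm(increments=[[0,0,0,0,0,0,0],[0,0,0,15,0,0,0],[0,0,0,35,0,0,0],[0,0,0,20,0,0,0],[0,0,0,0,0,0,0],[0,0,0,0,0,0,0]])

```text
time: 17.15
tcp_pos: [0.489, -0.2921, 0.1313]
tcp_rot: [-3.141, -0.001, 1.573]
contact_force: [0.6, -0.5, -0.4]
width: 0.282
finger_force: 59.2
```

move_arm(increments=[[0,-1,1,15,0,0,0],[0,0,0,15,0,0,0],[0,0,0,6,0,0,0],[0,0,0,2,0,0,0],[0,0,0,2,0,0,0],[0,0,0,1,0,0,0],[0,0,0,1,0,0,0],[0,0,0,0.5,0,0,0],[0,0,0,0.5,0,0,0],[0,0,0,0.5,0,0,0],[0,0,0,0.5,0,0,0],[0,0,0,0,0,0,0]])

```text
time: 18.35
tcp_pos: [0.4901, -0.2947, 0.0877]
tcp_rot: [3.141, 0.001, 1.571]
contact_force: [-1.6, 1.4, 4.9]
width: 0.286
finger_force: 59.8
```

move_arm(increments=[[0.4,0,0,0,0,0,0],[0.5,0,0,0,0,0,0],[0.55,0,0,0,0,0,0],[0.55,0,0,0,0,0,0],[0.55,0,0,-15,0,0,0],[0.55,0,0,-40,0,0,0],[0.55,0,0,-40,0,0,0],[0.55,0,0,-25,0,0,0],[0.6,25,6,0,0,0,0],[0.7,45,12,0,0,0,0],[0.7,45,12,0,0,0,0],[0.7,45,12,0,0,0,0]])

```text
time: 19.55
tcp_pos: [0.5322, -0.1332, 0.2069]
tcp_rot: [3.141, 0.0, 1.57]
contact_force: [0.7, -0.9, -0.4]
width: 0.701
finger_force: 0.0
```

move_arm(increments=[[0.7,45,12,0,0,0,0],[0.7,35,10,0,0,0,0],[0.7,15,5,0,0,0,0],[0.7,0,0,0,0,0,0],[0.7,0,0,0,0,0,0]])

```text
time: 20.05
tcp_pos: [0.5588, -0.04, 0.2066]
tcp_rot: [-3.141, 0.001, 1.571]
contact_force: [0.2, -0.2, 1.0]
width: 0.702
finger_force: 0.0
```

```bash
python3 look.py 5 wrist scene
```

```text
wrist [ 0.5588 -0.04    0.2066] [-3.141   0.0007  1.5708] 20.05
[411.  32.] 2119 0.095 [0.6533 0.0924] [145. 166.  77.]
[124.  96.] 1321 0.075 [0.4407 0.051 ] [ 16. 123. 155.]
[221.  96.] 1353 0.095 [0.5165 0.0504] [ 16. 175.  77.]
[303. 116.] 1019 0.076 [0.5793 0.0359] [ 16. 174.  91.]
[ 69. 140.] 2181 0.056 [0.378  0.0157] [ 23.  32. 176.]
[419. 204.] 7160 0.118 [ 0.6722 -0.0315] [30. 46. 22.]
[273. 368.] 827 0.085 [ 0.5544 -0.2129] [ 12. 177.  31.]
[155. 411.] 321 0.065 [ 0.4173 -0.2896] [ 11. 182.  26.]
scene [ 0.5587 -0.0406  0.2066] [-3.141   0.0006  1.5696] 20.1
[240. 131.] 164 0.099 [ 0.4273 -0.2918] [16. 81. 68.]
[223. 143.] 170 0.099 [ 0.4947 -0.2903] [16. 79. 69.]
[206. 157.] 99 0.081 [ 0.5606 -0.2877] [ 17. 126. 123.]
[222. 169.] 182 0.099 [ 0.5587 -0.2217] [16. 83. 68.]
[187. 169.] 186 0.1 [ 0.6257 -0.2853] [16.  70.5 71. ]
[331. 187.] 159 0.056 [0.3795 0.0125] [ 25.  24. 148.]
[328. 205.] 109 0.075 [0.444  0.0526] [ 17. 123. 134.]
[308. 221.] 154 0.094 [0.5213 0.0531] [17. 73. 74.]
[237. 239.] 742 0.118 [ 0.6786 -0.0304] [30. 14. 57.]
[286. 235.] 116 0.075 [0.5828 0.0379] [ 17.  100.5  88. ]
[281. 268.] 175 0.093 [0.6594 0.0956] [143.  82.  82.]
[290. 341.] 272 0.115 [0.7655 0.2228] [ 18.   41.  112.5]
```

The tall finial E has been knocked to (0.5165, 0.0504). I take it first, with a narrower opening.

move_arm(increments=[[0.55,20,-9,0,0,0,0],[0.55,35,-16,0,0,0,0],[0.55,25,-12,0,0,0,0],[0.55,11,-5,10,0,0,0],[0.55,0,0,35,0,0,0],[0.55,0,0,25,0,0,0],[0.55,0,0,10,0,0,0],[0.55,0,0,0,0,0,0],[0.55,0,0,0,0,0,0]])

```text
time: 21.05
tcp_pos: [0.5177, 0.0508, 0.1274]
tcp_rot: [3.141, 0.0, 1.57]
contact_force: [0.1, -0.6, 0.6]
width: 0.548
finger_force: 0.0
```

```bash
python3 look.py 6 scene | grep -E "scene|0\.09|0\.07"
```

```text
scene [0.5177 0.0508 0.1274] [3.1406 0.0001 1.5695] 21.05
[240. 131.] 162 0.099 [ 0.4274 -0.2917] [17. 70. 73.]
[222. 169.] 177 0.099 [ 0.5585 -0.2223] [16. 81. 70.]
[187. 170.] 190 0.099 [ 0.6256 -0.2853] [17. 69. 72.]
[328. 205.] 110 0.075 [0.4438 0.0525] [ 17. 128. 134.]
[286. 235.] 118 0.075 [0.5827 0.0378] [ 17.  127.5 137. ]
[281. 268.] 168 0.094 [0.6598 0.0959] [143.   82.   86.5]
```

move_arm(increments=[[0.55,0,-1,12,0,0,0],[0.55,0,0,15,0,0,0],[0.55,0,0,14,0,0,0],[0.55,0,0,5,0,0,0],[0.55,0,0,0,0,0,0],[0.3,0,0,0,0,0,0],[0,0,0,0,0,0,0],[0,0,0,0,0,0,0],[0,0,0,0,0,0,0],[0,0,0,0,0,0,0],[0,0,0,0,0,0,0]])

```text
time: 22.2
tcp_pos: [0.5165, 0.0516, 0.0816]
tcp_rot: [3.14, -0.0, 1.571]
contact_force: [-2.3, -0.3, 5.0]
width: 0.285
finger_force: 58.7
```

move_arm(increments=[[0,0,0,-15,0,0,0],[0,0,0,-40,0,0,0],[0,0,0,-40,0,0,0],[0,0,0,-25,0,0,0],[0,-25,5,0,0,0,0],[0,-45,15,0,0,0,0],[0,-45,17,0,0,0,0],[0,-45,19,0,0,0,0],[0,-45,19,0,0,0,0],[0,-40,16,0,0,0,0],[0,-22,9,0,0,0,0],[0,-7,3,0,0,0,0]])

```text
time: 23.4
tcp_pos: [0.6191, -0.2255, 0.1991]
tcp_rot: [-3.14, 0.0, 1.567]
contact_force: [0.4, 0.4, -1.3]
width: 0.282
finger_force: 59.3
```

move_arm(increments=[[0,0,0,0,0,0,0],[0,0,0,15,0,0,0],[0,0,0,35,0,0,0],[0,0,0,15,0,0,0],[0,0,0,0,0,0,0],[0,0,0,0,0,0,0]])

```text
time: 24.0
tcp_pos: [0.6189, -0.221, 0.1362]
tcp_rot: [-3.141, -0.0, 1.572]
contact_force: [0.3, -0.5, -1.1]
width: 0.286
finger_force: 59.3
```

move_arm(increments=[[0,-1,0,18,0,0,0],[0,0,0,17,0,0,0],[0,0,0,6,0,0,0],[0,0,0,2,0,0,0],[0,0,0,2,0,0,0],[0,0,0,1,0,0,0],[0,0,0,1,0,0,0],[0,0,0,0.5,0,0,0],[0,0,0,0.5,0,0,0],[0,0,0,0.5,0,0,0],[0,0,0,0.3,0,0,0],[0,0,0,0,0,0,0]])

```text
time: 25.2
tcp_pos: [0.6191, -0.2237, 0.0877]
tcp_rot: [3.141, 0.0, 1.571]
contact_force: [-2.3, 0.6, 2.8]
width: 0.285
finger_force: 59.7
```

move_arm(increments=[[0.4,0,0,0,0,0,0],[0.5,0,0,0,0,0,0],[0.55,0,0,0,0,0,0],[0.55,0,0,0,0,0,0],[0.55,0,0,-15,0,0,0],[0.55,0,0,-40,0,0,0],[0.55,0,0,-40,0,0,0],[0.55,0,0,-25,0,0,0],[0.6,25,-5,0,0,0,0],[0.7,45,-8,0,0,0,0],[0.7,45,-8,0,0,0,0],[0.7,45,-8,0,0,0,0]])

```text
time: 26.4
tcp_pos: [0.5895, -0.0623, 0.207]
tcp_rot: [3.141, -0.0, 1.57]
contact_force: [-0.4, 0.3, -0.1]
width: 0.7
finger_force: 0.0
```

move_arm(increments=[[0.7,25,-3,0,0,0,0],[0.7,10,0,0,0,0,0],[0.7,0,0,0,0,0,0],[0.7,0,0,0,0,0,0]])

```text
time: 26.8
tcp_pos: [0.5873, -0.0294, 0.207]
tcp_rot: [3.141, 0.001, 1.57]
contact_force: [-0.1, -0.1, -0.6]
width: 0.697
finger_force: 0.0
```

```bash
python3 look.py 7 wrist scene
```

```text
wrist [ 0.5873 -0.0294  0.207 ] [3.1413 0.0007 1.5702] 26.8
[370.  48.] 1794 0.095 [0.6539 0.0927] [145. 166.  76.]
[ 91. 110.] 1335 0.075 [0.4411 0.051 ] [ 16. 120. 144.]
[267. 130.] 973 0.076 [0.5792 0.0359] [ 16. 176.  83.]
[ 38. 152.] 2129 0.056 [0.3773 0.0155] [ 22.  36. 166.]
[382. 216.] 6437 0.118 [ 0.6726 -0.0313] [25. 46. 22.]
[305. 370.] 585 0.067 [ 0.6177 -0.2178] [ 11. 175.  26.]
[247. 371.] 548 0.066 [ 0.5544 -0.2196] [ 10.5 179.   25. ]
[136. 414.] 300 0.059 [ 0.4203 -0.2914] [ 11. 178.  25.]
scene [ 0.5873 -0.0298  0.2069] [3.1415 0.0006 1.5693] 26.85
[240. 131.] 142 0.1 [ 0.4278 -0.2915] [16. 86. 69.]
[223. 143.] 171 0.1 [ 0.4951 -0.2898] [16. 80. 68.]
[206. 157.] 104 0.081 [ 0.5605 -0.2878] [ 17. 120. 121.]
[222. 169.] 182 0.099 [ 0.5585 -0.222 ] [16.  85.  67.5]
[187. 169.] 185 0.1 [ 0.6258 -0.2847] [16. 72. 72.]
[204. 182.] 194 0.099 [ 0.6227 -0.2207] [16. 78. 70.]
[331. 187.] 166 0.056 [0.38   0.0128] [ 25.  24. 149.]
[328. 205.] 110 0.075 [0.4439 0.0526] [ 17.  122.5 133. ]
[237. 239.] 742 0.118 [ 0.6783 -0.0303] [30. 15. 57.]
[286. 235.] 118 0.075 [0.5828 0.0379] [ 17. 101.  90.]
[281. 268.] 170 0.094 [0.6598 0.0958] [143.   85.   84.5]
[290. 341.] 273 0.115 [0.7658 0.223 ] [ 18.  41. 114.]
```

move_arm(increments=[[0.6,25,-4,0,0,0,0],[0.6,28,-4,0,0,0,0],[0.6,12,0,15,0,0,0],[0.6,0,0,35,0,0,0],[0.6,0,0,30,0,0,0],[0.6,0,0,20,0,0,0],[0.6,0,0,5,0,0,0],[0.6,0,0,0,0,0,0],[0.6,0,0,0,0,0,0]])

```text
time: 27.8
tcp_pos: [0.5801, 0.0359, 0.1032]
tcp_rot: [3.14, -0.0, 1.57]
contact_force: [0.8, -0.2, 0.6]
width: 0.599
finger_force: 0.0
```

move_arm(increments=[[0.6,0,0,10,0,0,0],[0.6,0,0,13,0,0,0],[0.6,0,0,11,0,0,0],[0.6,0,0,4,0,0,0],[0.6,0,0,0,0,0,0],[0.3,0,0,0,0,0,0],[0,0,0,0,0,0,0],[0,0,0,0,0,0,0],[0,0,0,0,0,0,0],[0,0,0,0,0,0,0],[0,0,0,0,0,0,0]])

```text
time: 28.9
tcp_pos: [0.5794, 0.0366, 0.0645]
tcp_rot: [3.141, -0.0, 1.571]
contact_force: [-0.5, -0.1, 2.4]
width: 0.304
finger_force: 58.9
```

move_arm(increments=[[0,0,0,-15,0,0,0],[0,0,0,-40,0,0,0],[0,0,0,-40,0,0,0],[0,0,0,-25,0,0,0],[0,-25,-8,0,0,0,0],[0,-45,-16,0,0,0,0],[0,-45,-16,0,0,0,0],[0,-45,-16,0,0,0,0],[0,-45,-16,0,0,0,0],[0,-35,-12,0,0,0,0],[0,-18,-6,0,0,0,0],[0,-6,-2,0,0,0,0]])

```text
time: 30.1
tcp_pos: [0.4859, -0.2295, 0.1836]
tcp_rot: [-3.141, -0.0, 1.567]
contact_force: [-0.3, 0.9, -1.6]
width: 0.306
finger_force: 59.2
```

move_arm(increments=[[0,0,0,0,0,0,0],[0,0,0,15,0,0,0],[0,0,0,35,0,0,0],[0,0,0,15,0,0,0],[0,0,0,0,0,0,0],[0,0,0,0,0,0,0]])

```text
time: 30.7
tcp_pos: [0.4876, -0.2263, 0.1192]
tcp_rot: [-3.141, -0.0, 1.573]
contact_force: [1.0, 0.3, -0.1]
width: 0.308
finger_force: 59.2
```

Contact should come at about 0.0705, so 48.7 mm down.

move_arm(increments=[[0,-1,0,18,0,0,0],[0,0,0,17,0,0,0],[0,0,0,6,0,0,0],[0,0,0,2,0,0,0],[0,0,0,2,0,0,0],[0,0,0,1,0,0,0],[0,0,0,1,0,0,0],[0,0,0,0.5,0,0,0],[0,0,0,0.5,0,0,0],[0,0,0,0.5,0,0,0],[0,0,0,0.3,0,0,0],[0,0,0,0,0,0,0]])

```text
time: 31.9
tcp_pos: [0.4871, -0.2286, 0.0705]
tcp_rot: [3.141, 0.0, 1.571]
contact_force: [-0.8, -0.4, 1.9]
width: 0.304
finger_force: 59.3
```

move_arm(increments=[[0,0,0,0.3,0,0,0],[0.4,0,0,0,0,0,0],[0.5,0,0,0,0,0,0],[0.55,0,0,0,0,0,0],[0.55,0,0,-15,0,0,0],[0.55,0,0,-40,0,0,0],[0.55,0,0,-40,0,0,0],[0.55,0,0,-35,0,0,0],[0.6,25,-4,0,0,0,0],[0.7,45,-8,0,0,0,0],[0.7,45,-8,0,0,0,0],[0.7,45,-8,0,0,0,0]])

```text
time: 33.1
tcp_pos: [0.4585, -0.0672, 0.1999]
tcp_rot: [3.141, -0.0, 1.57]
contact_force: [1.1, 0.7, -0.4]
width: 0.696
finger_force: 0.0
```

move_arm(increments=[[0.7,30,-5,0,0,0,0],[0.7,10,0,0,0,0,0],[0.7,0,0,0,0,0,0],[0.7,0,0,0,0,0,0]])

```text
time: 33.5
tcp_pos: [0.4545, -0.0291, 0.2]
tcp_rot: [3.141, 0.001, 1.571]
contact_force: [0.6, -0.4, 0.3]
width: 0.694
finger_force: 0.0
```

```bash
python3 look.py 8 wrist scene
```

```text
wrist [ 0.4545 -0.0291  0.2   ] [3.1411 0.0006 1.5707] 33.5
[541.  52.] 1414 0.082 [0.6442 0.0909] [144. 179.  25.]
[257. 111.] 1079 0.076 [0.4392 0.051 ] [ 16. 179.  67.]
[191. 154.] 2117 0.056 [0.3807 0.0153] [ 22.  39. 146.]
[528. 216.] 5524 0.111 [ 0.6559 -0.0348] [45. 85. 12.]
[306. 377.] 94 0.062 [ 0.4862 -0.2246] [ 13.  194.5  21. ]
[421. 415.] 237 0.058 [ 0.622  -0.2857] [ 11. 195.  19.]
scene [ 0.4544 -0.0295  0.1999] [3.1414 0.0005 1.5696] 33.55
[240. 131.] 160 0.099 [ 0.4279 -0.2912] [17. 71. 70.]
[223. 144.] 173 0.099 [ 0.495  -0.2903] [17. 75. 67.]
[239. 156.] 97 0.081 [ 0.4919 -0.2257] [ 17. 126. 117.]
[206. 157.] 98 0.081 [ 0.5602 -0.2882] [ 17. 125. 121.]
[222. 169.] 181 0.099 [ 0.5584 -0.2222] [16. 81. 67.]
[187. 170.] 185 0.099 [ 0.6258 -0.2851] [17. 72. 69.]
[204. 182.] 196 0.099 [ 0.6227 -0.2207] [16. 76. 68.]
[332. 187.] 162 0.056 [0.3796 0.0129] [ 26.  23. 143.]
[328. 205.] 110 0.074 [0.4436 0.0523] [17. 91. 88.]
[237. 239.] 744 0.118 [ 0.6785 -0.0304] [30. 14. 56.]
[281. 268.] 164 0.093 [0.6595 0.0955] [143.   78.5  84. ]
[290. 341.] 273 0.115 [0.7658 0.2228] [ 18.  41. 110.]
```

move_arm(increments=[[0.5,25,-5,0,0,0,0],[0.5,35,-7,0,0,0,0],[0.5,20,-3,10,0,0,0],[0.5,0,0,35,0,0,0],[0.5,0,0,30,0,0,0],[0.5,0,0,15,0,0,0],[0.5,0,0,5,0,0,0],[0.5,0,0,0,0,0,0],[0.5,0,0,0,0,0,0]])

```text
time: 34.5
tcp_pos: [0.44, 0.051, 0.1057]
tcp_rot: [3.14, -0.0, 1.57]
contact_force: [0.1, 0.2, 0.2]
width: 0.504
finger_force: 0.0
```

move_arm(increments=[[0.5,0,0,10,0,0,0],[0.5,0,0,15,0,0,0],[0.5,0,0,11,0,0,0],[0.5,0,0,4,0,0,0],[0.5,0,0,0,0,0,0],[0.3,0,0,0,0,0,0],[0,0,0,0,0,0,0],[0,0,0,0,0,0,0],[0,0,0,0,0,0,0],[0,0,0,0,0,0,0],[0,0,0,0,0,0,0]])

```text
time: 35.6
tcp_pos: [0.4393, 0.0515, 0.0654]
tcp_rot: [3.141, -0.0, 1.571]
contact_force: [-2.3, 0.4, 5.1]
width: 0.305
finger_force: 59.0
```

move_arm(increments=[[0,0,0,-15,0,0,0],[0,0,0,-40,0,0,0],[0,0,0,-40,0,0,0],[0,0,0,-25,0,0,0],[0,-25,-1,0,0,0,0],[0,-45,-3,0,0,0,0],[0,-45,-3,0,0,0,0],[0,-45,-3,0,0,0,0],[0,-45,-3,0,0,0,0],[0,-45,-3,0,0,0,0],[0,-24,-2,0,0,0,0],[0,-8,0,0,0,0,0]])

```text
time: 36.8
tcp_pos: [0.4205, -0.233, 0.1843]
tcp_rot: [-3.141, 0.0, 1.567]
contact_force: [0.4, -0.0, -0.8]
width: 0.307
finger_force: 59.2
```

move_arm(increments=[[0,0,0,0,0,0,0],[0,0,0,15,0,0,0],[0,0,0,35,0,0,0],[0,0,0,15,0,0,0],[0,0,0,0,0,0,0],[0,0,0,0,0,0,0]])

```text
time: 37.4
tcp_pos: [0.4213, -0.2293, 0.1201]
tcp_rot: [-3.141, -0.001, 1.573]
contact_force: [-0.0, -0.1, -0.8]
width: 0.305
finger_force: 59.3
```

move_arm(increments=[[0,-1,0,18,0,0,0],[0,0,0,17,0,0,0],[0,0,0,6,0,0,0],[0,0,0,2,0,0,0],[0,0,0,2,0,0,0],[0,0,0,1,0,0,0],[0,0,0,1,0,0,0],[0,0,0,0.5,0,0,0],[0,0,0,0.5,0,0,0],[0,0,0,0.5,0,0,0],[0,0,0,0.3,0,0,0],[0,0,0,0,0,0,0]])

```text
time: 38.6
tcp_pos: [0.4211, -0.2316, 0.0714]
tcp_rot: [3.141, 0.0, 1.571]
contact_force: [-1.9, -0.3, 1.8]
width: 0.307
finger_force: 59.4
```

move_arm(increments=[[0,0,0,0.3,0,0,0],[0.4,0,0,0,0,0,0],[0.5,0,0,0,0,0,0],[0.55,0,0,0,0,0,0],[0.55,0,0,-15,0,0,0],[0.55,0,0,-40,0,0,0],[0.55,0,0,-45,0,0,0],[0.55,0,0,-45,0,0,0],[0.6,25,3,-20,0,0,0],[0.7,45,5,-15,0,0,0],[0.7,45,5,0,0,0,0],[0.7,45,5,0,0,0,0]])

```text
time: 39.8
tcp_pos: [0.4394, -0.0702, 0.2516]
tcp_rot: [3.139, 0.0, 1.57]
contact_force: [0.8, 0.4, 0.3]
width: 0.699
finger_force: 0.0
```

move_arm(increments=[[1,45,5,0,0,0,0],[1,45,5,0,0,0,0],[1,45,5,0,0,0,0],[1,45,5,0,0,0,0],[1,45,5,0,0,0,0],[1,45,5,0,0,0,0],[1,30,2,0,0,0,0],[1,10,0,0,0,0,0],[1,0,0,0,0,0,0],[1,0,0,0,0,0,0]])

```text
time: 40.8
tcp_pos: [0.4708, 0.2376, 0.2506]
tcp_rot: [-3.141, 0.001, 1.57]
contact_force: [-0.9, -0.2, -0.6]
width: 1.003
finger_force: 0.0
```

```bash
python3 - <<'E'
from h import *
np.set_printoptions(precision=4,suppress=True)
s,p,d,C=shot("wrist","wbox"); print(s["tcp_pos"],s["tcp_rot"],s["time"])
np.save("pics/wboxC.npy",np.r_[C[0].ravel(),C[1].ravel(),C[2]])
cv2.imwrite("pics/boxo.png",ortho(p,C,.40,.67,.12,.36,.004,.0005))
E
python3 look.py 9 scene
```

```text
[0.4708 0.2376 0.2506] [-3.1409  0.001   1.5703] 40.8
scene [0.4709 0.2372 0.2507] [-3.1411  0.0008  1.5694] 40.85
[240. 131.] 162 0.099 [ 0.4278 -0.2912] [17.  70.5 71. ]
[223. 143.] 166 0.099 [ 0.495  -0.2903] [16.  74.5 69. ]
[256. 143.] 89 0.08 [ 0.4257 -0.2296] [ 17. 123. 123.]
[239. 156.] 98 0.08 [ 0.4915 -0.2261] [ 17.  124.5 117.5]
[206. 157.] 98 0.081 [ 0.5605 -0.2877] [ 17.  125.  121.5]
[222. 169.] 178 0.1 [ 0.5588 -0.2216] [16.  81.5 68. ]
[187. 170.] 188 0.099 [ 0.6251 -0.2861] [16. 72. 70.]
[204. 182.] 194 0.1 [ 0.6229 -0.2204] [16. 78. 69.]
[331. 187.] 160 0.057 [0.38   0.0127] [ 25.  24. 146.]
[237. 239.] 741 0.118 [ 0.6786 -0.0301] [30. 14. 56.]
[281. 268.] 172 0.094 [0.6597 0.0957] [143.   78.5  84.5]
[290. 341.] 274 0.115 [0.7656 0.2228] [ 18.   40.5 111. ]
```

View pics/boxo.png

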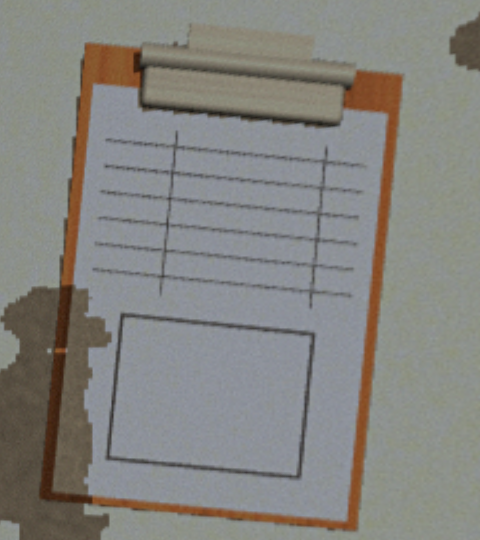

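The rectified view shows the ruled box with corners (122,315), (314,334), (300,477), (107,459). Its centre is (0.472, 0.2546) and its yaw about −5.7°. All eight finials stand in the crate, so I go to the stamp and look at it closely.

move_arm(increments=[[1,-20,14,0,0,0,0],[1,-38,27,0,0,0,0],[1,-40,28,0,0,0,0],[1,-40,28,0,0,0,0],[1,-40,28,0,0,0,0],[1,-40,28,0,0,0,0],[1,-35,25,0,0,0,0],[1,-15,12,0,0,0,0],[1,0,0,0,0,0,4.9],[1,0,0,0,0,0,4.9],[1,0,0,0,0,0,0],[1,0,0,0,0,0,0]])

```text
time: 42.1
tcp_pos: [0.6606, -0.0307, 0.251]
tcp_rot: [3.142, 0.0, 1.4]
contact_force: [-0.7, -0.2, -0.2]
width: 0.999
finger_force: 0.0
```

```bash
cat > st.py <<'E'
from h import *
import sys
np.set_printoptions(precision=4,suppress=True)
def delta(s,t,yaw=None):
    R=Ro.from_euler("xyz",s["tcp_rot"]).as_matrix(); print("tool shift mm",1000*R.T@(np.array(t)-s["tcp_pos"]))
    y=np.degrees(np.arctan2(R[1,1],R[0,1])); print("tool y at deg",y)
def stamp(tag):
    s,p,d,C=shot("wrist",tag); P=cloud(C,d); X,Y,Z=np.moveaxis(P,2,0); print(s["tcp_pos"],s["tcp_rot"],s["time"])
    a=(X>.58)&(X<.78)&(Y>-.14)&(Y<.08)
    for n,m,z in (("handle",a&(Z>.108)&(Z<.125),.117),("foot",a&(Z>.05)&(Z<.062),.058)):
        print(n,m.sum(),np.median(Z[m]),cv2.minAreaRect((P[m][:,:2]*1000).astype(np.float32)))
        k,l,st,_=cv2.connectedComponentsWithStats(m.astype(np.uint8)); i=1+np.argmax(st[1:,4])
        r=cv2.boxPoints(cv2.minAreaRect(np.argwhere(l==i)[:,::-1].astype(np.float32))); w=ray(C,r,np.median(Z[m]))[:,:2]; print(" px",w.mean(0),cv2.minAreaRect((w*1000).astype(np.float32)))
    return s
E
python3 - <<'E'
from st import *
s=stamp("wst"); delta(s,[.6735,-.034,.104])
E
python3 look.py 10 scene | grep -E "4[0-9]\] 0.11|23[0-9]"
```

```text
[ 0.6606 -0.0307  0.251 ] [3.1415 0.0001 1.3999] 42.1
handle 2293 0.11671903038927534 ((674.6382446289062, -32.926666259765625), (55.035888671875, 32.65098571777344), 81.17984008789062)
 px [ 0.6742 -0.0318] ((674.6339111328125, -31.837356567382812), (54.88237762451172, 33.115631103515625), 80.16141510009766)
foot 1304 0.05727233824760086 ((675.7718505859375, 3.3353195190429688), (151.58453369140625, 56.223106384277344), 87.83284759521484)
 px [ 0.6748 -0.0331] ((675.2638549804688, -33.16376876831055), (73.73826599121094, 50.8603515625), 80.16191101074219)
tool shift mm [ -1.1016  13.2348 147.0419]
tool y at deg -9.792298749199446
[237. 239.] 745 0.118 [ 0.6785 -0.0301] [30. 14. 57.]
```

View pics/wst.png

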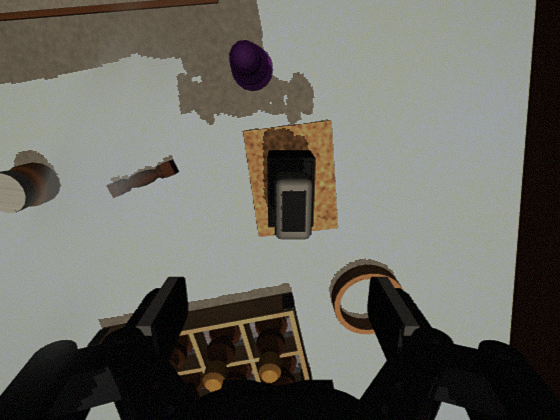

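The stamp at (293,190) px lines up with the tool, on its mat and unmoved. I grasp its handle.

move_arm(increments=[[0.75,0.5,8,15,0,0,0],[0.75,0,5.5,25,0,0,0],[0.75,0,0,30,0,0,0],[0.75,0,0,25,0,0,0],[0.75,0,0,20,0,0,0],[0.75,0,0,15,0,0,0],[0.75,0,0,10,0,0,0],[0.75,0,0,5,0,0,0],[0.75,0,0,0,0,0,0],[0.75,0,0,0,0,0,0]])

```text
time: 43.2
tcp_pos: [0.675, -0.0313, 0.1065]
tcp_rot: [3.14, -0.0, 1.4]
contact_force: [-1.1, -0.8, 0.6]
width: 0.747
finger_force: 0.0
```

move_arm(increments=[[0.5,0,0,0,0,0,0],[0.42,0,0,0,0,0,0],[0.38,0,0,0,0,0,0],[0.3,0,0,-0.5,0,0,0],[0,0,0,-0.5,0,0,0],[0,0,0,0,0,0,0],[0,0,0,0,0,0,0],[0,0,0,0,0,0,0]])

```text
time: 44.0
tcp_pos: [0.6744, -0.0313, 0.1067]
tcp_rot: [-3.142, 0.0, 1.4]
contact_force: [0.3, -0.8, -1.5]
width: 0.365
finger_force: 61.4
```

move_arm(increments=[[0,0,0,-10,0,0,0],[0,0,0,-35,0,0,0],[0,0,0,-40,0,0,0],[0,0,0,-40,0,0,-2.1],[0,0,0,0,0,0,-2],[0,20,-17,0,0,0,0],[0,40,-35,0,0,0,0],[0,40,-35,0,0,0,0],[0,40,-35,0,0,0,0],[0,40,-35,0,0,0,0],[0,40,-35,0,0,0,0],[0,30,-26,0,0,0,0]])

```text
time: 45.2
tcp_pos: [0.4893, 0.2281, 0.2324]
tcp_rot: [-3.141, -0.0, 1.472]
contact_force: [0.9, 0.1, -2.5]
width: 0.364
finger_force: 61.3
```

move_arm(increments=[[0,14,-12,0,0,0,0],[0,0,0,0,0,0,0],[0,0,0,0,0,0,0]])

```text
time: 45.5
tcp_pos: [0.4808, 0.2415, 0.2323]
tcp_rot: [3.141, 0.0, 1.472]
contact_force: [-0.4, -0.1, -2.3]
width: 0.361
finger_force: 61.4
```

```bash
python3 - <<'E'
from st import *
s,p,d,C=shot("wrist","wbox2"); print(s["tcp_pos"],s["tcp_rot"],s["time"],s["contact_force"]); delta(s,[.472,.2546,.1077])
o=ortho(p,C,.40,.67,.12,.36,.004,.0005)
q=cv2.imread("pics/wbox2.png"); cv2.imwrite("pics/v3.png",np.hstack([cv2.resize(q,(480,360)),cv2.resize(o,(320,360))]))
E
```

```text
[0.4808 0.2415 0.2323] [3.1409 0.0004 1.4724] 45.5 [-0.3574 -0.1181 -2.3455]
tool shift mm [ 12.2262 -10.134  124.5383]
tool y at deg -5.639045182163092
```

View pics/v3.png

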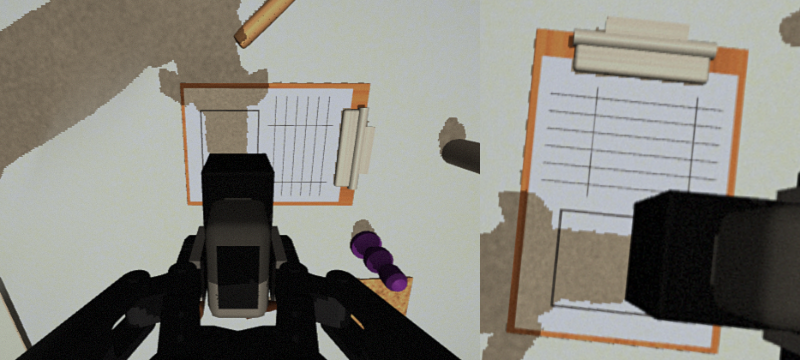

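The stamp hangs square to the box, whose visible edge is at (205–258, 110) px in the left half. I lower it to about 10 mm above the paper.

move_arm(increments=[[0,8,-6,10,0,0,0],[0,5,-4,30,0,0,0],[0,0,0,35,0,0,0],[0,0,0,25,0,0,0],[0,0,0,12,0,0,0],[0,0,0,0,0,0,0],[0,0,0,0,0,0,0]])

```text
time: 46.25
tcp_pos: [0.473, 0.2554, 0.1204]
tcp_rot: [3.141, -0.001, 1.471]
contact_force: [0.7, 0.3, -2.2]
width: 0.363
finger_force: 61.2
```

```bash
python3 - <<'E'
from st import *
s,p,d,C=shot("wrist","wbox3"); print(s["tcp_pos"],s["tcp_rot"],s["contact_force"]); delta(s,[.472,.2555,.1077])
q,e,_,D=shot("scene","cbox3"); q=cv2.imread("pics/cbox3.png")
S=cv2.imread("pics/wbox3.png")
cv2.imwrite("pics/v4.png",np.hstack([cv2.resize(S,(400,300)),cv2.resize(q[230:350,300:430],(400,300))]))
E
```

```text
[0.473  0.2554 0.1204] [ 3.1409 -0.0006  1.4705] [ 0.6961  0.3266 -2.1648]
tool shift mm [ 0.0134 -0.9681 12.689 ]
tool y at deg -5.745018971675536
```

View pics/v4.png

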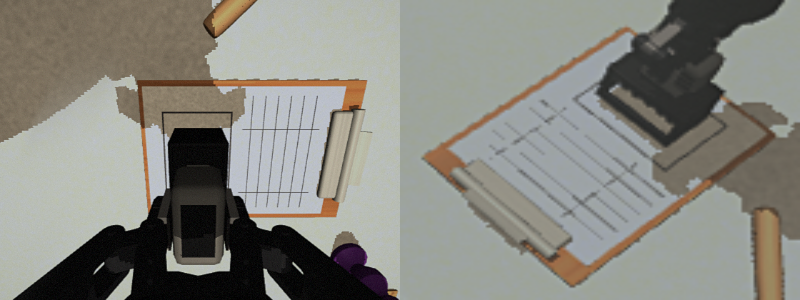

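move_arm(increments=[[0,0,-1,5,0,0,0],[0,0,0,4,0,0,0],[0,0,0,2,0,0,0],[0,0,0,1,0,0,0],[0,0,0,1,0,0,0],[0,0,0,0,0,0,0]])

```text
time: 46.95
tcp_pos: [0.471, 0.2554, 0.1073]
tcp_rot: [-3.141, 0.0, 1.471]
contact_force: [-2.9, -0.9, 3.1]
width: 0.366
finger_force: 62.1
```

move_arm(increments=[[0,0,0,3,0,0,0],[0,0,0,3,0,0,0],[0,0,0,3,0,0,0],[0,0,0,3,0,0,0],[0,0,0,2,0,0,0],[0,0,0,1,0,0,0],[0,0,0,0,0,0,0]])

```text
time: 47.65
tcp_pos: [0.4712, 0.2555, 0.0927]
tcp_rot: [3.141, -0.0, 1.471]
contact_force: [-5.2, -2.1, 10.2]
width: 0.367
finger_force: 63.1
```

move_arm(increments=[[0,0,0,1,0,0,0],[0,0,0,1,0,0,0],[0,0,0,1,0,0,0],[0,0,0,0.5,0,0,0],[0,0,0,0.5,0,0,0],[0,0,0,0,0,0,0]])

```text
time: 48.25
tcp_pos: [0.4712, 0.2555, 0.0896]
tcp_rot: [3.141, -0.001, 1.471]
contact_force: [-6.7, -4.5, 14.2]
width: 0.369
finger_force: 63.6
```

move_arm(increments=[[0,0,0,0.5,0,0,0],[0,0,0,0.5,0,0,0],[0,0,0,0.5,0,0,0],[0,0,0,0,0,0,0],[0,0,0,0,0,0,0]])

```text
time: 48.75
tcp_pos: [0.4712, 0.2555, 0.0895]
tcp_rot: [3.14, -0.001, 1.471]
contact_force: [-8.4, -4.4, 22.9]
width: 0.366
finger_force: 64.7
```

The handle is at its stop: 18 mm of travel, 23 N, and no further motion. I lift and carry it back.

move_arm(increments=[[0,0,0,-2,0,0,0],[0,0,0,-6,0,0,0],[0,0,0,-8,0,0,0],[0,0,0,-8,0,0,0],[0,0,0,-30,0,0,0],[0,0,0,-40,0,0,0],[0,0,0,-40,0,0,0],[0,-20,17,0,0,0,0],[0,-40,35,0,0,0,0],[0,-40,35,0,0,0,0],[0,-40,35,0,0,0,0],[0,-40,35,0,0,0,0]])

```text
time: 49.95
tcp_pos: [0.6036, 0.0694, 0.2194]
tcp_rot: [3.141, -0.0, 1.472]
contact_force: [1.0, 1.0, -3.5]
width: 0.364
finger_force: 61.4
```

move_arm(increments=[[0,-40,35,0,0,0,0],[0,-30,27,0,0,0,0],[0,-12,10,0,0,0,0],[0,0,0,0,0,0,0],[0,0,0,0,0,0,0]])

```text
time: 50.45
tcp_pos: [0.6638, -0.0152, 0.2188]
tcp_rot: [-3.14, -0.0, 1.471]
contact_force: [-0.6, 0.1, -2.6]
width: 0.366
finger_force: 61.5
```

```bash
python3 - <<'E'
from st import *
s,p,d,C=shot("wrist","wret"); print(s["tcp_pos"],s["tcp_rot"],s["contact_force"]); delta(s,[.677,-.033,.1067])
E
```

```text
[ 0.6638 -0.0152  0.2188] [-3.1397 -0.0004  1.4707] [-0.5701  0.1433 -2.5794]
tool shift mm [-16.4177  15.1693 112.0839]
tool y at deg -5.733568115465706
```

View pics/wret.png

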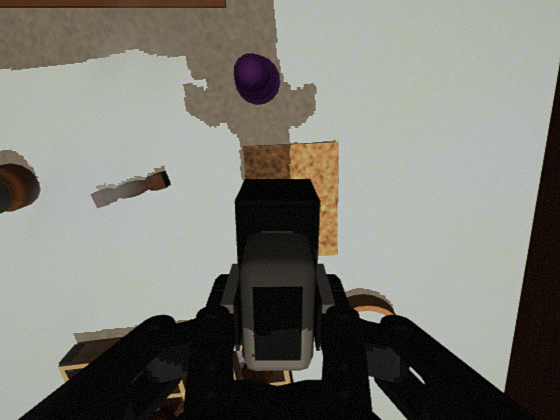

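The stamp is held upright above the mat (mat edges at 245–338 px). I shift it over the centre and set it down.

move_arm(increments=[[0,-10,9,10,0,0,0],[0,-6.5,6,25,0,0,0],[0,0,0,35,0,0,0],[0,0,0,25,0,0,0],[0,0,0,10,0,0,0],[0,0,0,3,0,0,0],[0,0,0,1,0,0,0],[0,0,0,1,0,0,0],[0,0,0,1,0,0,0],[0,0,0,0,0,0,0],[0,0,0,0,0,0,0]])

```text
time: 51.6
tcp_pos: [0.6775, -0.0332, 0.11]
tcp_rot: [3.14, -0.0, 1.471]
contact_force: [0.6, 0.6, -3.3]
width: 0.362
finger_force: 61.4
```

move_arm(increments=[[0,0,0,1,0,0,0],[0,0,0,1,0,0,0],[0,0,0,0.5,0,0,0],[0,0,0,0.5,0,0,0],[0,0,0,0,0,0,0],[0,0,0,0,0,0,0]])

```text
time: 52.2
tcp_pos: [0.6772, -0.0331, 0.1067]
tcp_rot: [3.141, -0.0, 1.471]
contact_force: [-1.5, -0.1, -0.5]
width: 0.366
finger_force: 62.0
```

Contact is light. I release, rise and back away.

move_arm(increments=[[0.45,0,0,0,0,0,0],[0.55,0,0,0,0,0,0],[0.7,0,0,0,0,0,0],[0.75,0,0,0,0,0,0],[0.75,0,0,-10,0,0,0],[0.75,0,0,-30,0,0,0],[0.75,0,0,-45,0,0,0],[0.75,0,-15,-45,0,0,0],[0.75,-20,-45,-30,0,0,0],[0.75,-35,-45,-20,0,0,0],[0.75,-20,-45,-10,0,0,0],[0.75,0,0,0,0,0,0]])

```text
time: 53.4
tcp_pos: [0.53, -0.0869, 0.2917]
tcp_rot: [-3.141, 0.001, 1.468]
contact_force: [1.0, 0.1, 0.9]
width: 0.751
finger_force: 0.0
```

```bash
python3 - <<'E'
from st import *
s,p,d,C=shot("wrist","wf"); print(s["tcp_pos"],s["time"])
for o in tops("wrist",p,d,C): print(*o)
q,e,_,D=shot("scene","cf")[0:4]
for o in tops("scene",*shot("scene","cf")[1:]): print(*o)
S=cv2.imread("pics/wf.png");Q=cv2.imread("pics/cf.png")
cv2.imwrite("pics/v5.png",np.hstack([cv2.resize(S,(400,300)),cv2.resize(Q[100:370,150:430],(400,386))[:300]]))
cv2.imwrite("pics/v5.png",np.hstack([cv2.resize(S,(400,400)),cv2.resize(Q[100:370,150:430],(400,400))]))
E
```

```text
[ 0.53   -0.0869  0.2917] 53.4
[385.   2.] 73 0.054 [0.6561 0.0829] [145. 169.  77.]
[130. 102.] 1400 0.056 [0.3797 0.0166] [ 23.  30. 173.]
[416. 122.] 4487 0.118 [ 0.6752 -0.0345] [30. 46. 22.]
[364. 272.] 91 0.061 [ 0.6283 -0.2171] [ 10. 176.  30.]
[308. 291.] 854 0.101 [ 0.5536 -0.2225] [ 15. 173.  42.]
[255. 298.] 467 0.082 [ 0.4874 -0.227 ] [ 16. 172. 138.]
[263. 341.] 834 0.1 [ 0.4899 -0.2904] [ 15. 173.  41.]
[313. 333.] 453 0.081 [ 0.5559 -0.2891] [ 16. 172. 135.]
[213. 346.] 825 0.1 [ 0.4236 -0.2911] [ 15. 174.  41.]
[223. 143.] 172 0.099 [ 0.4948 -0.2903] [16. 79. 67.]
[257. 143.] 73 0.081 [ 0.4248 -0.2274] [ 17. 100.  82.]
[239. 156.] 97 0.08 [ 0.4914 -0.2262] [ 17. 129. 117.]
[206. 157.] 100 0.081 [ 0.5602 -0.2883] [ 17. 124. 121.]
[222. 169.] 179 0.099 [ 0.5585 -0.2221] [16. 83. 67.]
[187. 170.] 186 0.099 [ 0.6255 -0.2857] [16.  72.5 70. ]
[204. 183.] 198 0.099 [ 0.6225 -0.2212] [16. 77. 69.]
[332. 187.] 167 0.056 [0.3795 0.0128] [ 25.  25. 145.]
[236. 239.] 751 0.118 [ 0.6814 -0.0324] [30. 15. 56.]
[281. 268.] 174 0.093 [0.6594 0.0955] [143.   78.5  82.5]
[290. 341.] 275 0.115 [0.7655 0.2227] [ 18.  41. 111.]
```

View pics/v5.png

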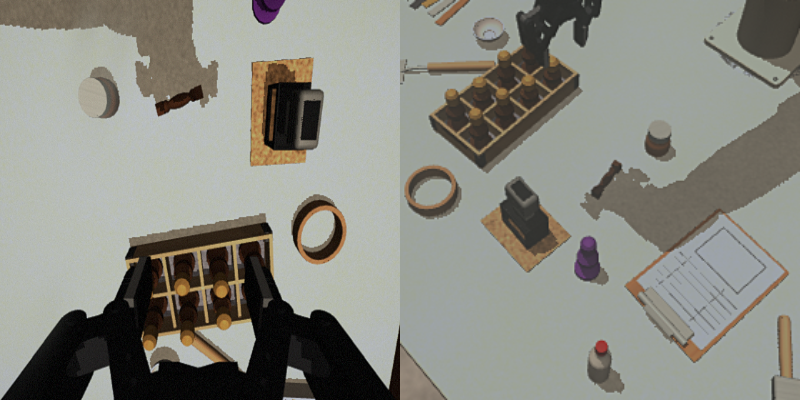

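All eight finials stand in the crate cells, the stamp is upright on its mat, and the other things have not moved. Handing in.

```bash
python3 -c "
from cell import env
print(env.close_job())"
```

```text
the job is handed in; nothing more can be done
None
```

The job is handed in: all six bench finials stand upright in the crate, one to a cell. The stamp was pressed to its stop (18 mm travel, about 23 N) inside the ruled box, though no ink mark showed in the pictures, and stands back on its mat.

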